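Hook a carton of lasts out of a deep rack

ROBOT

A 6-joint arm with a two-finger parallel gripper is mounted at the origin on the work surface. World frame = base frame: x ahead of the robot, y to its left, z up, the work surface at z = 0. Lengths are in mm, angles in degrees, forces in N, time in s.
With the tool pointing down it reaches from about 300 to 850 mm from the base axis. Payload 4.2 kg.
Tool frame: the origin (TCP) lies at the very end of the fingers, on their centre line; the grasp point (between the pads) lies 19 mm behind it; z points along the fingers, y is the line along which they close (so a half turn about z gives the same grasp; the last joint's range is limited). The gripper opens to 91 mm and grips with 3 to 60 N. Pads are 32 mm wide; open, the fingers measure 118 mm over their backs; the gripper's body (76 mm by 178 mm) begins 60 mm behind the grasp point.
Start: joints at [69.385, 18.312, 89.639, -0, 72.044, -1.146], TCP at [191.65, 542.138, 213.976] pointing down, gripper open.
Joint ranges: [-177.97, 177.97], [-48.28, 115.42], [12.27, 149.76], [-77.06, 257.06], [2.81, 150.46], [-146.56, 146.56]. Speed limits (degrees/s): [147.25, 147.25, 180, 180, 180, 180].

INTERFACE

Orientations are given as [roll, pitch, yaw] about the fixed x, y, z axes, in that order (R = Rz(yaw) Ry(pitch) Rx(roll)).
In Python, from workcell import env, eyes gives the robot as it stands.
- The arm moves only by the tool send_rows, never from a script. Its argument "targets" is text: rows parted by semicolons, each of 7 numbers parted by spaces: the shift along the tool's x, y, z in m, then the turn, a rotation vector about the tool's x, y, z in degrees, then the opening in per cent of the stroke, from 0 (shut) to 100 (fully open). A call has 1 to 12 rows; each row is the pose to reach, as a shift and turn from the pose commanded when the call began, along the tool's axes at that moment; what a row does not reach only later rows make up. A row lasts 1/12 s, in which the tool goes at most 41.7 mm and 7.16 degrees, less where a joint would pass 70% of its speed; a pose out of reach is approached as far as the arm can. A call with a gripper value outside its range is refused whole. The fingers move at their own pace and stop on an object; "grip_force" is the grip in N (left out, the last holds). Time passes only in rows, so rows that repeat a pose let the fingers close. It gives the time, the measured TCP pose, the force, the opening and the grip force at its end, in the units of the state.
- env.state(): the state, without advancing time (a new reading comes with each control period).
- eyes.grab_frame(name): name is "side" or "top" or "wrist"; returns a dict with "image" (400x640x3 uint8, blue, green, red), "fovy" (degrees; the focal length in pixels is half the picture's height over the tangent of half this angle, whatever the lens; pixels are square), "cx", "cy" (the principal point, pixels), "eye" and "attitude" of the camera in the world. Camera axes: x right, y up, looking along -z (the intrinsics and any distortion apply to the point x, -y, -z); pixel columns grow to the right and rows downward; lengths in mm; the calibration is good to about 2 mm. The wrist camera is an equidistant fisheye: a pixel r from the principal point sees the ray r / f radians off the axis. A picture is of the moment at which its call begins. There is no depth.
- env.job_done(): hands the job in; it is judged then, once.
The state is a dict: "time_s": time; "qpos": joint angles; "qvel": joint speeds; "effort": joint torques, N m; "ee_pos": TCP position; "ee_rot": TCP orientation; "force": force on the tool from outside, world axes, zero at the start; "torque": the same for the moment, N m; "gripper_width": finger opening in mm; "gripper_force": force on a finger pad.
Only numpy, scipy, OpenCV 4.12 (cv2) and the standard library are available. Lean on these libraries where they do the work, as an engineer would, in place of code of your own. Each camera call takes 0.05 s, during which the arm holds its last target. There are 200 camera calls.

TASK

The open carton of lasts stands deep in the low rack on the bench, under the wire deck. Take the pull hook from its wooden cradle, drop its tip inside the carton's front wall and draw the carton forward until you feel it come up firmly, but without wrenching, against the stop strip near the front of the rack's board (it is adjustable and set differently each time); it must end fully home and square there. Then lay the hook back in its cradle as it was; throughout, move the carton only with the hook, keep it from tipping, don't knock the robot against the rack, and leave the other things where they are.

Things in the scene. Friction and masses are not known exactly. Their poses are not given: they have to be found in the camera images.
- rack: Fixed bench rack, 350 deep (x) x 380 wide x 235 mm high, open on all sides. Origin on the bench amid the board; x runs from its front (the robot's left) to its back (to the right). Board top 30 mm above the bench; its front edge is at x = -150. Over it a deck of thin bars, 185 to 200 mm above the bench; its front edge, a plate from 186 up to 236 mm, overhangs the board: front at x = -190. Posts 16 mm square, front x -182, y +-182.
- board_front (a point): Middle of the front edge of the rack's board, on its top; axes as the rack. The adjustable stop strip (steel, 150 wide x 12 x 35 mm high, screwed down; 'strip' in any rules) lies across the board parallel to this edge, inner face 5 to 45 mm behind it: reset each time, not measured. See or feel it: the carton must bear on it with over 3 N beyond sliding; 15 N may tip it.
- carton: Open cardboard carton on the rack's board, 170 long (x) x 130 wide x 60 mm high, walls 5 mm, 0.65 to 0.9 kg, two small wooden lasts inside; 50 mm are free behind the front wall, down to the floor. Origin: centre of its underside; x as the rack's; outer face of the front wall at x = -85. It starts 150 to 170 mm behind the deck's front edge; sliding it takes 3 to 7 N.
- carton_lip (a point): Middle of the top edge of the carton's front wall, on the outer face (60 mm above the carton's underside). Axes as the carton.
- hook: Loose pull hook, 0.11 kg, lying in the cradle. Origin: the place to grip, half-way up the wooden handle. x points along it to the hooked end, z up. Handle 20 mm wide (y) x 26 mm high, from x = -30 to 50; then a steel rod 9 mm thick to x = 176, where it turns straight down and ends 34 mm below the origin's height. Starts 75 mm above the bench. Centre of mass at x = 70.
- hook_tip (a point): Lower end of the hook's tip: 176 mm ahead of and 34 mm below the hook's origin.
- cradle: Fixed plywood cradle, 150 x 70 x 85 mm high, left of the rack, before or beyond the iron foot. Origin: on the bench under the hook's origin when the hook is in place (75 mm above, x axes alike). Two forks, notches open at the top and widening upward: at x = 35 to 45 for the handle (24 mm wide at the bottom, 62 mm above the bench), at x = 110 to 120 for the rod (13 mm wide, 70.5 mm above the bench).
- iron_foot: Fixed cobbler's iron foot on a post, 166 mm high, 180 mm long; origin on the bench under the post. It stands beside the cradle, 140 to 200 mm nearer to the robot or farther. An obstacle.
- shoebox: Closed shoe box, 256 x 81 x 101 mm, loose on the rack's board beside the carton, at y = -130 mm of the rack. Origin: centre of its underside. Leave alone.
- tin: Round tin, 68 mm across, 110 mm high, loose on the rack's board at y = 130 mm of the rack, near its front. Origin: centre of its underside. Leave alone.
- hammer: Hammer, 200 mm long, lying on the bench. Leave alone.
- glue: Glue jar, 72 mm across, 100 mm high, on the bench. Leave alone.
- last: Wooden shoe last, 200 mm long, loose on top of the rack's deck, over the shoe box. Leave alone.
- brush: Brush, 150 mm long, lying on the bench. Leave alone.
There are look-alikes about, which are no part of the job. Leave any red look-alike of the carton alone.

How it is judged:
By the outcome, as a careful person would: the job done as asked, in the order asked, and still so for the second after the job is handed in, with the robot touching nothing.
It also fails if it takes over 70 s, if anything falls off the work surface, if the arm or the gripper's body presses on something with over 40 N, if the wrist force passes 120 N, or if a joint passes its speed limit or range.

## Working session

There is one attempt and no reset: what is moved stays moved. The work goes in short steps, Python scripts to look and compute and a tool call to move; the robot and the scene stay as the last step left them, time stands still between calls to the robot, and variables do not carry over. Pictures are saved under pics/ and viewed, at most 10 in all, crops included, and the job is handed in when it is done.

Besides the shell and the picture viewer there is one more tool, called after "Emit:" as name(argument=value, ...) on one line, values as JSON. send_rows: Moves the arm, as the interface text tells. Its arguments: {"type":"object","properties":{"targets":{"type":"string"},"grip_force":{"type":"number"}},"required":["targets"]}

```bash
mkdir -p pics; ls; cat > h.py <<'E'
import numpy as np, cv2
from scipy.spatial.transform import Rotation as R
from workcell import env, eyes
E
python3 - <<'E'
from h import *
for n in ("side","top","wrist"):
    g=eyes.grab_frame(n); cv2.imwrite(f"pics/{n}0.png",g["image"]); print(n,{k:v for k,v in g.items() if k!="image"})
print(env.state())
E
```

```text
pics
side {'fovy': 53.52922019936591, 'cx': 316.69619817932147, 'cy': 199.35672022110467, 'eye': array([  407.73652148, -1046.90006394,   793.7071735 ]), 'attitude': array([57.15803857, -1.4478387 , -2.70456316])}
top {'fovy': 42.58960588307476, 'cx': 322.9747324139272, 'cy': 202.51138808992502, 'eye': array([ 217.55028303,  -23.54503444, 1622.09097002]), 'attitude': array([  9.61900642,  -0.09863731, -88.82428381])}
wrist {'fovy': 65.70646984690485, 'cx': 321.56643117348034, 'cy': 197.04571411960643, 'eye': array([112.4814103 , 569.31108915, 382.82339662]), 'attitude': array([-1.68786859e+01,  6.96488034e-02,  7.05633867e+01])}
{'time_s': 0.15, 'qpos': array([ 6.93854662e+01,  1.83443112e+01,  8.96898254e+01,  1.33574382e-03,
        7.20429830e+01, -1.14657695e+00]), 'qvel': array([ 0.0683977 , -0.13082869, -0.1924965 ,  0.02325288, -0.07094603,
       -0.00222454]), 'effort': array([ 4.19172047e-04, -4.12774193e+01, -2.32154846e+01,  7.27147562e-02,
        4.33719205e-02, -7.02472585e-05]), 'ee_pos': array([191.5043108 , 541.78107659, 213.30609286]), 'ee_rot': array([-1.79922921e+02, -2.81304793e-03,  1.60531629e+02]), 'force': array([0.46797956, 0.04474584, 0.3612366 ]), 'torque': array([-0.03492152, -0.00025069, -0.01597736]), 'gripper_force': 0.0, 'gripper_width': 91.46567661391813}
```

View pics/side0.png

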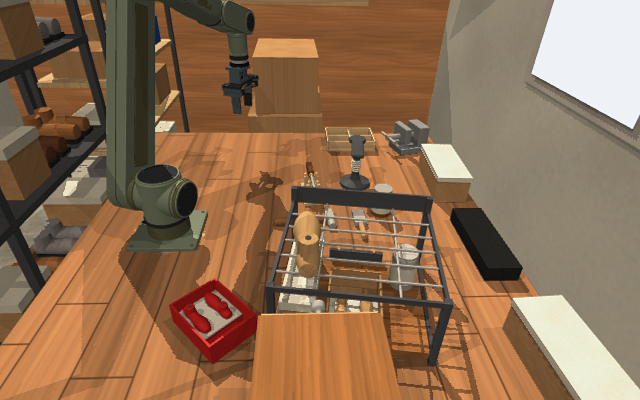

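View pics/top0.png

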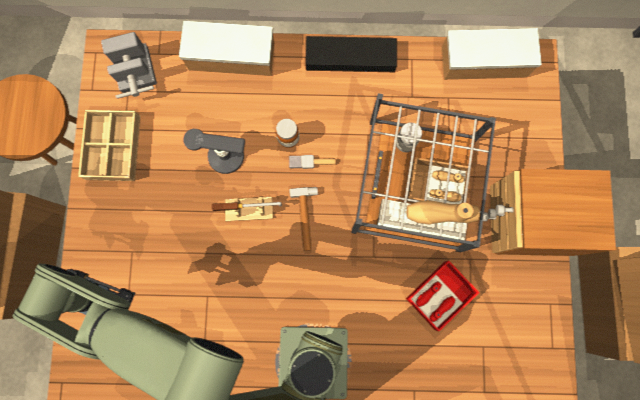

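Side and top views: the cradle with the hook is at top (248,207), with the handle at (225,206) and the tip at about (284,204). The rack corners are at about (380,97), (495,122), (475,247) and (357,230). The stop strip is the dark bar at (378,173), the carton with two lasts is at (445,185), and the tin is at (408,133). 
Look-alikes: red carton at (443,297), which I leave alone. The hammer at (305,215) and brush at (313,161) could pass for the hook. I choose the object lying in the cradle and check it in a close crop.

```bash
python3 - <<'E'
import cv2
im=cv2.imread("pics/top0.png")
a=cv2.resize(im[190:230,200:300],None,fx=5.5,fy=5.5,interpolation=cv2.INTER_CUBIC)
b=cv2.resize(im[85:260,345:505],None,fx=3.43,fy=3.43,interpolation=cv2.INTER_CUBIC)
cv2.imwrite("pics/b.png",b)
import numpy as np
c=np.zeros((600,800,3),np.uint8)
b=cv2.resize(im[90:254,350:510],None,fx=3.65,fy=3.65,interpolation=cv2.INTER_CUBIC)
# a rotated to fit in remaining 216 px
a=cv2.rotate(cv2.resize(im[190:230,200:300],None,fx=5.4,fy=5.4,interpolation=cv2.INTER_CUBIC),cv2.ROTATE_90_CLOCKWISE)
c[:b.shape[0],:b.shape[1]]=b; c[:a.shape[0],584:584+a.shape[1]]=a
cv2.imwrite("pics/crop.png",c)
E
```

```text
(no output)
```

View pics/crop.png

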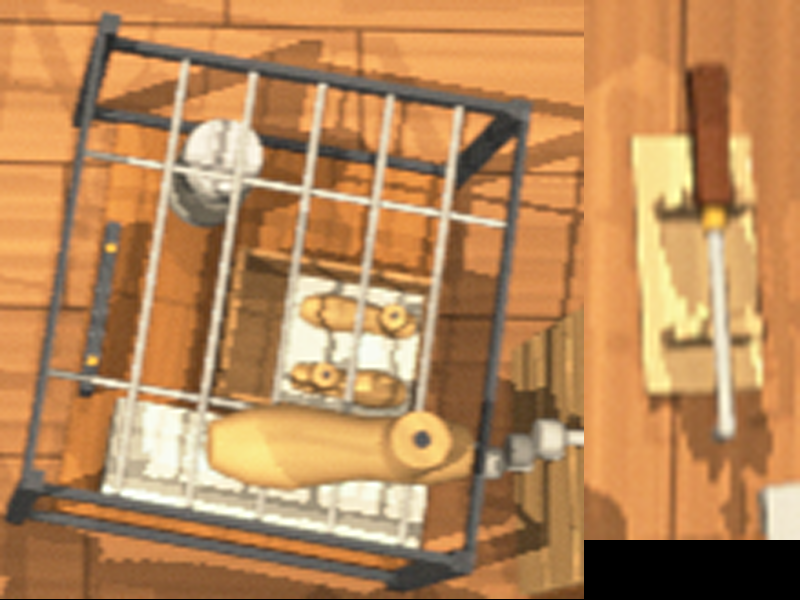

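```bash
cat >> h.py <<'E'
def load(n):
    return eyes.grab_frame(n)
CAL={"top":(42.58960588307476,322.9747324139272,202.51138808992502,[217.55028303,-23.54503444,1622.09097002],[9.61900642,-0.09863731,-88.82428381]),
"side":(53.52922019936591,316.69619817932147,199.35672022110467,[407.73652148,-1046.90006394,793.7071735],[57.15803857,-1.4478387,-2.70456316])}
def proj(c,P):
    f,cx,cy,e,a=CAL[c]; f=200/np.tan(np.radians(f/2)); p=(np.atleast_2d(P)-e)@R.from_euler("xyz",a,degrees=True).as_matrix()
    return np.c_[cx+f*p[:,0]/-p[:,2], cy-f*p[:,1]/-p[:,2]]
def back(c,u,v,z):
    f,cx,cy,e,a=CAL[c]; f=200/np.tan(np.radians(f/2)); e=np.array(e)
    d=R.from_euler("xyz",a,degrees=True).as_matrix()@[(u-cx)/f,-(v-cy)/f,-1]
    return e+d*(z-e[2])/d[2]
E
python3 - <<'E'
from h import *
C=lambda x,y:(350+x/3.65,90+y/3.65)
for n,(x,y),z in [("plateUL",(105,18),236),("postUL base?",(80,120),0),("plateUL'",(80,120),186),("LL top",(30,472),236),("LL",(15,515),0),("UR",(525,105),236),("UR200",(525,105),200),("LR",(470,560),200),
 ("strip1",(107,225),65),("strip2",(87,390),65),("strip1R",(119,226),65),("strip2R",(97,392),65),("cartFL",(240,250),90),("cartFR",(217,396),90),("cartRL",(424,285),90)]:
    print(n,back("top",*C(x,y),z).round(0)[:2])
for n,(u,v),z in [("hrear",(212,206.7),88),("ferr",(239.8,205.9),82),("tip",(280.6,203.7),79.5)]: print(n,back("top",u,v,z).round(1))
print([back("side",u,v,236).round(0)[:2] for u,v in [(293,187),(432,197)]])
E
```

```text
plateUL [ 766. -173.]
postUL base? [ 762. -176.]
plateUL' [ 699. -159.]
LL top [ 408. -118.]
LL [ 402. -121.]
UR [ 702. -498.]
UR200 [ 715. -510.]
LR [ 352. -456.]
strip1 [ 647. -194.]
strip2 [ 502. -177.]
strip1R [ 646. -204.]
strip2R [ 501. -186.]
cartFL [ 620. -303.]
cartFR [ 495. -283.]
cartRL [ 593. -457.]
hrear [457.7 314.7  88. ]
ferr [462.9 231.7  82. ]
tip [472.6 108.2  79.5]
[array([ 401., -122.]), array([ 770., -175.])]
```

```bash
cat >> h.py <<'E'
def tool(yaw,tilt=45):
    "tool pointing along yaw, tilted from vertical; tool x backward"
    c,s=np.cos(np.radians(yaw)),np.sin(np.radians(yaw)); h=np.array([c,s,0]); t=np.radians(tilt)
    z=np.sin(t)*h-np.cos(t)*np.array([0,0,1]); x=-np.cos(t)*h-np.sin(t)*np.array([0,0,1])
    return np.c_[x,np.cross(z,x),z]
def row(grasp,yaw,tilt=45,back=0):
    "shift (m) and rotvec (deg) from present pose to put the grasp point there"
    s=env.state(); A=R.from_euler("xyz",s["ee_rot"],degrees=True).as_matrix(); T=tool(yaw,tilt)
    p=np.array(grasp)+T[:,2]*(19-back)
    print("tcp",s["ee_pos"].round(1),s["ee_rot"].round(1),"t",s["time_s"],"F",s["force"].round(1),"->",p.round(1))
    print("row",(A.T@(p-s["ee_pos"])/1000).round(4),R.from_matrix(A.T@T).as_rotvec(degrees=True).round(2))
E
python3 - <<'E'
from h import *
for u,v,z in [(225,168,0),(225,135,166),(185,140,166),(243,140,150),(243,160,150),(215,170,0)]: print(back("top",u,v,z).round(0))
row((460,285,75),-86,45,120)
row((330,440,220),-86,45,120)
E
```

```text
[599. 299.   0.]
[660. 271. 166.]
[642. 388. 166.]
[650. 220. 150.]
[589. 218. 150.]
[592. 331.   0.]
tcp [191.5 541.8 213.3] [-179.9   -0.   160.5] t 0.15 F [0.5 0.  0.4] -> [455.  356.2 146.4]
row [-0.3103 -0.087   0.067 ] [ 25.99 -39.69  62.94]
tcp [191.5 541.8 213.3] [-179.9   -0.   160.5] t 0.15 F [0.5 0.  0.4] -> [325.  511.2 291.4]
row [-0.1361  0.0156 -0.0781] [ 25.99 -39.69  62.94]
```

Emit:
send_rows(targets="-0.136 0.016 -0.078 26 -39.7 63 100;-0.136 0.016 -0.078 26 -39.7 63 100;-0.136 0.016 -0.078 26 -39.7 63 100;-0.136 0.016 -0.078 26 -39.7 63 100;-0.136 0.016 -0.078 26 -39.7 63 100;-0.136 0.016 -0.078 26 -39.7 63 100;-0.136 0.016 -0.078 26 -39.7 63 100;-0.136 0.016 -0.078 26 -39.7 63 100;-0.136 0.016 -0.078 26 -39.7 63 100;-0.136 0.016 -0.078 26 -39.7 63 100;-0.136 0.016 -0.078 26 -39.7 63 100;-0.136 0.016 -0.078 26 -39.7 63 100")

```text
time_s: 1.15
ee_pos: [325.9, 512.9, 287.4]
ee_rot: [-179.9, 45.3, 93.9]
force: [0.4, 0.6, -0.7]
gripper_width: 91.5
gripper_force: 0.0
```

```bash
python3 - <<'E'
from h import *
print(env.state()["qpos"].round(0))
row((460,285,75),-86,45,110)
E
```

```text
[ 67.  42.  52. -23. 126.  56.]
tcp [325.9 512.9 287.4] [-179.9   45.3   93.9] t 1.15 F [ 0.4  0.6 -0.7] -> [455.5 349.2 139.3]
row [-0.016   0.1185  0.2264] [-0.15  0.3  -0.04]
```

Emit:
send_rows(targets="-0.0053 0.0395 0.0755 0 0.1 0 100;-0.0107 0.079 0.151 0 0.2 0 100;-0.016 0.1185 0.2264 0 0.3 0 100;-0.016 0.1185 0.2264 0 0.3 0 100;-0.016 0.1185 0.2264 0 0.3 0 100;-0.016 0.1185 0.2264 0 0.3 0 100;-0.016 0.1185 0.2264 0 0.3 0 100;-0.016 0.1185 0.2264 0 0.3 0 100;-0.016 0.1185 0.2264 0 0.3 0 100;-0.016 0.1185 0.2264 0 0.3 0 100")

```text
time_s: 1.98
ee_pos: [455.1, 350.7, 144.3]
ee_rot: [179.8, 44.5, 93.9]
force: [-0.4, 1.1, 0.5]
gripper_width: 91.4
gripper_force: 0.0
```

```bash
cat >> h.py <<'E'
def fe(g,u,v,z):
    f=200/np.tan(np.radians(g["fovy"]/2)); a=np.array([u-g["cx"],-(v-g["cy"])]); r=np.hypot(*a); th=r/f
    d=R.from_euler("xyz",g["attitude"],degrees=True).as_matrix()@np.r_[a/r*np.sin(th),-np.cos(th)]
    return g["eye"]+d*(z-g["eye"][2])/d[2]
def fproj(g,P):
    f=200/np.tan(np.radians(g["fovy"]/2)); p=(np.atleast_2d(P)-g["eye"])@R.from_euler("xyz",g["attitude"],degrees=True).as_matrix()
    rho=np.hypot(p[:,0],p[:,1]); th=np.arctan2(rho,-p[:,2])
    return np.c_[g["cx"]+f*th*p[:,0]/rho, g["cy"]-f*th*p[:,1]/rho]
E
python3 - <<'E'
from h import *
import pickle
print(env.state()["qpos"].round(0))
row((460,285,75),-86,45,0)
g=eyes.grab_frame("wrist"); pickle.dump(g,open("w1.pkl","wb"))
o=np.array([460,285,75]);h=np.array([np.cos(np.radians(-86)),np.sin(np.radians(-86)),0])
P=[o-30*h+[0,0,13],o+50*h+[0,0,13],o+176*h]
q=fproj(g,P);print(q.round(0), g["eye"])
im=g["image"].copy()
cv2.imwrite("pics/w1.png",cv2.resize(im,None,fx=1.25,fy=1.25,interpolation=cv2.INTER_CUBIC))
E
```

```text
[ 52.  39.  79. -28.  98.  54.]
tcp [455.1 350.7 144.3] [179.8  44.5  93.9] t 1.9833 F [-0.4  1.1  0.5] -> [460.9 271.6  61.6]
row [0.0013 0.     0.1146] [ 0.13 -0.53 -0.06]
[[323. 195.]
 [323. 233.]
 [322. 258.]] [440.95964957 528.57801504 207.31238883]
```

View pics/w1.png

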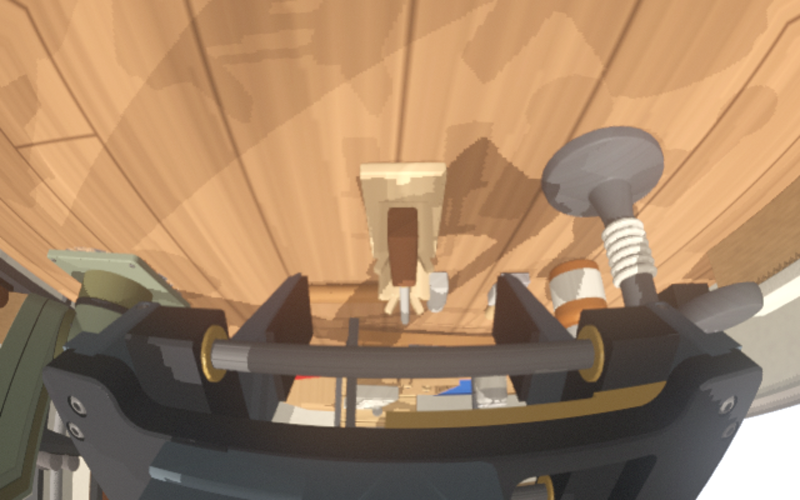

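```bash
python3 - <<'E'
from h import *
import pickle
g=pickle.load(open("w1.pkl","rb"))
print([(r,*g["image"][r,322]) for r in range(160,236,2)])
for y in (280,285,290):
    print(y,fproj(g,[[458,y+30,62],[458,y+30,88],[463,y-50,88],[472.5,y-180.5,79]]).round(1).tolist())
E
```

```text
[(160, np.uint8(116), np.uint8(157), np.uint8(190)), (162, np.uint8(116), np.uint8(156), np.uint8(189)), (164, np.uint8(120), np.uint8(160), np.uint8(193)), (166, np.uint8(64), np.uint8(92), np.uint8(130)), (168, np.uint8(57), np.uint8(84), np.uint8(125)), (170, np.uint8(58), np.uint8(85), np.uint8(126)), (172, np.uint8(55), np.uint8(82), np.uint8(125)), (174, np.uint8(57), np.uint8(83), np.uint8(124)), (176, np.uint8(54), np.uint8(80), np.uint8(122)), (178, np.uint8(54), np.uint8(80), np.uint8(121)), (180, np.uint8(55), np.uint8(81), np.uint8(122)), (182, np.uint8(57), np.uint8(84), np.uint8(125)), (184, np.uint8(55), np.uint8(82), np.uint8(125)), (186, np.uint8(58), np.uint8(85), np.uint8(127)), (188, np.uint8(59), np.uint8(86), np.uint8(128)), (190, np.uint8(61), np.uint8(91), np.uint8(138)), (192, np.uint8(63), np.uint8(94), np.uint8(141)), (194, np.uint8(64), np.uint8(94), np.uint8(140)), (196, np.uint8(61), np.uint8(93), np.uint8(139)), (198, np.uint8(61), np.uint8(91), np.uint8(139)), (200, np.uint8(62), np.uint8(92), np.uint8(139)), (202, np.uint8(64), np.uint8(93), np.uint8(
[... 322 characters left out ...]
63), np.uint8(91), np.uint8(139)), (218, np.uint8(66), np.uint8(94), np.uint8(139)), (220, np.uint8(65), np.uint8(94), np.uint8(139)), (222, np.uint8(63), np.uint8(92), np.uint8(138)), (224, np.uint8(72), np.uint8(106), np.uint8(158)), (226, np.uint8(76), np.uint8(113), np.uint8(170)), (228, np.uint8(85), np.uint8(127), np.uint8(181)), (230, np.uint8(183), np.uint8(209), np.uint8(230)), (232, np.uint8(208), np.uint8(222), np.uint8(233)), (234, np.uint8(208), np.uint8(222), np.uint8(233))]
280 [[322.8, 170.8], [322.9, 197.7], [321.9, 234.7], [322.0, 262.3]]
285 [[323.2, 167.5], [323.4, 194.7], [322.3, 232.9], [322.2, 261.3]]
290 [[323.7, 164.1], [323.9, 191.6], [322.7, 231.0], [322.5, 260.3]]
```

```bash
python3 - <<'E'
from h import *
row((459.5,288,75),-86,45,0)
E
```

```text
tcp [455.1 350.9 144.3] [179.8  44.5  93.9] t 2.0333 F [-0.3  0.2  0.6] -> [460.4 274.6  61.6]
row [ 0.0034 -0.0003  0.1127] [ 0.15 -0.53 -0.06]
```

Emit:
send_rows(targets="0.002 0 0.03 0 -0.3 0 100;0.003 0 0.06 0 -0.5 0 100;0.0034 0 0.085 0 -0.5 0 100;0.0034 0 0.1 0 -0.5 0 100;0.0034 0 0.1127 0 -0.5 0 100;0.0034 0 0.1127 0 -0.5 0 100;0.0034 0 0.1127 0 -0.5 0 100")

```text
time_s: 2.62
ee_pos: [460.6, 273.8, 61.1]
ee_rot: [179.9, 45.1, 93.9]
force: [-0.5, -0.4, 0.0]
gripper_width: 91.4
gripper_force: 0.0
```

```bash
python3 - <<'E'
from h import *
row((459.5,288,75),-86,45,0)
E
```

```text
tcp [460.6 273.8  61.1] [179.9  45.1  93.9] t 2.6167 F [-0.5 -0.4  0. ] -> [460.4 274.6  61.6]
row [ 0.0002 -0.0002 -0.0009] [ 0.08  0.08 -0.05]
```

Close gently at first, then firmly.

Emit:
send_rows(targets="0 0 0 0 0 0 30;0 0 0 0 0 0 25;0 0 0 0 0 0 20;0 0 0 0 0 0 10;0 0 0 0 0 0 0;0 0 0 0 0 0 0;0 0 0 0 0 0 0;0 0 0 0 0 0 0;0 0 0 0 0 0 0;0 0 0 0 0 0 0", grip_force=45)

```text
time_s: 3.45
ee_pos: [460.8, 272.6, 60.5]
ee_rot: [179.9, 45.1, 93.9]
force: [-0.0, 0.1, 0.4]
gripper_width: 27.4
gripper_force: 0.0
```

```bash
python3 - <<'E'
from h import *
s=env.state(); print(s["gripper_width"],s["gripper_force"],s["force"],s["torque"])
row((459.5,288,140),-86,45,0)
E
```

```text
27.359253768711593 0.0 [-0.04486941  0.07142735  0.38070267] [0.33518974 0.09696814 0.02711377]
tcp [460.8 272.6  60.5] [179.9  45.1  93.9] t 3.45 F [-0.   0.1  0.4] -> [460.4 274.6 126.6]
row [-0.0454 -0.0001 -0.048 ] [ 0.    0.14 -0.08]
```

Emit:
send_rows(targets="0 0 0 0 0 0 0;0 0 0 0 0 0 0;0 0 0 0 0 0 0;0 0 0 0 0 0 0;0 0 0 0 0 0 0;0 0 0 0 0 0 0", grip_force=45)

```text
time_s: 3.95
ee_pos: [460.8, 272.7, 60.5]
ee_rot: [179.9, 45.1, 93.9]
force: [0.5, -0.1, -1.1]
gripper_width: 19.9
gripper_force: 45.0
```

```bash
python3 - <<'E'
from h import *
s=env.state(); print(s["gripper_width"],s["gripper_force"],s["force"],s["torque"])
row((459.5,288,140),-86,45,0)
E
```

```text
19.916332324387504 44.99850869178772 [ 0.47732305 -0.11637201 -1.12384269] [ 0.45101592 -0.00095481  0.08691669]
tcp [460.8 272.7  60.5] [179.9  45.1  93.9] t 3.95 F [ 0.5 -0.1 -1.1] -> [460.4 274.6 126.6]
row [-0.0455 -0.0002 -0.048 ] [ 0.01  0.13 -0.08]
```

Emit:
send_rows(targets="-0.01 0 -0.01 0 0 0 0;-0.02 0 -0.02 0 0 0 0;-0.03 0 -0.03 0 0 0 0;-0.045 0 -0.045 0 0 0 0;-0.06 0 -0.06 0 0 0 0;-0.06 0 -0.06 0 0 0 0;-0.06 0 -0.06 0 0 0 0")

```text
time_s: 4.53
ee_pos: [461.0, 273.5, 147.2]
ee_rot: [179.7, 44.9, 93.7]
force: [-0.4, -0.0, -2.0]
gripper_width: 19.6
gripper_force: 45.0
```

```bash
python3 - <<'E'
from h import *
s=env.state(); print(s["gripper_width"],s["gripper_force"],s["force"],s["torque"])
row((490,110,155),-92,45,0)
E
```

```text
19.60350434612646 44.99883413314819 [-0.3963785  -0.02111138 -1.9901367 ] [0.57411841 0.09910912 0.00814281]
tcp [461.  273.5 147.2] [179.7  44.9  93.7] t 4.5333 F [-0.4 -0.  -2. ] -> [489.5  96.6 141.6]
row [-0.1223  0.0163  0.1301] [ 4.37 -0.08  4.03]
```

Emit:
send_rows(targets="-0.02 0.003 0.022 0.7 0 0.7 0;-0.041 0.006 0.044 1.4 0 1.3 0;-0.061 0.008 0.065 2.2 0 2 0;-0.082 0.011 0.087 2.9 0 2.7 0;-0.102 0.014 0.109 3.6 0 3.4 0;-0.1223 0.0163 0.13 4.37 0 4 0;-0.1223 0.0163 0.13 4.37 0 4 0;-0.1223 0.0163 0.13 4.37 0 4 0;-0.1223 0.0163 0.13 4.37 0 4 0")

```text
time_s: 5.28
ee_pos: [489.0, 96.2, 139.9]
ee_rot: [-179.7, 45.1, 88.2]
force: [0.9, 0.1, -1.1]
gripper_width: 20.1
gripper_force: 45.0
```

```bash
python3 - <<'E'
from h import *
print(env.state()["qpos"].round(0))
row((610,59,142),-98.5,45,0)
E
```

```text
[ 33.  29.  99. -36.  83.  49.]
tcp [489.   96.2 139.9] [-179.7   45.1   88.2] t 5.2833 F [ 0.9  0.1 -1.1] -> [608.   45.7 128.6]
row [-0.025   0.1208  0.0405] [4.45 0.13 4.76]
```

Emit:
send_rows(targets="-0.006 0.03 0.01 1.1 0 1.2 0;-0.0125 0.06 0.02 2.2 0 2.4 0;-0.019 0.09 0.03 3.3 0 3.6 0;-0.025 0.1208 0.0405 4.45 0.1 4.76 0;-0.025 0.1208 0.0405 4.45 0.1 4.76 0;-0.025 0.1208 0.0405 4.45 0.1 4.76 0;-0.025 0.1208 0.0405 4.45 0.1 4.76 0;-0.025 0.1208 0.0405 4.45 0.1 4.76 0")

```text
time_s: 5.95
ee_pos: [607.3, 46.8, 129.0]
ee_rot: [-180.0, 45.1, 81.6]
force: [0.2, 0.2, -0.6]
gripper_width: 19.5
gripper_force: 45.0
```

```bash
python3 - <<'E'
from h import *
import pickle
s=env.state(); print(s["ee_pos"],s["ee_rot"])
g=eyes.grab_frame("wrist"); pickle.dump(g,open("w2.pkl","wb"));print(g["eye"],g["attitude"])
cv2.imwrite("pics/w2.png",cv2.resize(g["image"],None,fx=1.25,fy=1.25,interpolation=cv2.INTER_CUBIC))
t=eyes.grab_frame("top");cv2.imwrite("pics/t2.png",t["image"])
cv2.imwrite("pics/t2c.png",cv2.resize(t["image"][90:255,270:510],None,fx=3.3,fy=3.3,interpolation=cv2.INTER_CUBIC))
E
```

```text
[607.29847892  46.7744037  128.9836804 ] [-179.96063908   45.06477551   81.64947303]
[632.00230635 223.80350431 190.12274296] [-6.19022489e+01  5.52165451e-05 -8.35116254e+00]
```

View pics/w2.png

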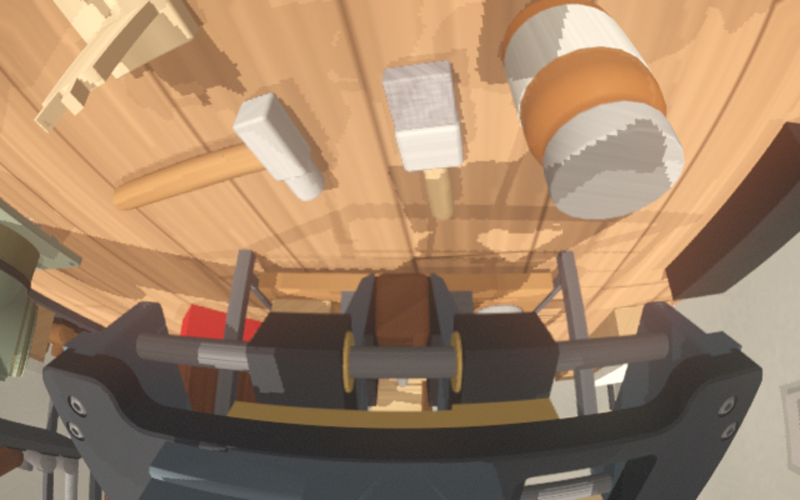

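View pics/t2c.png

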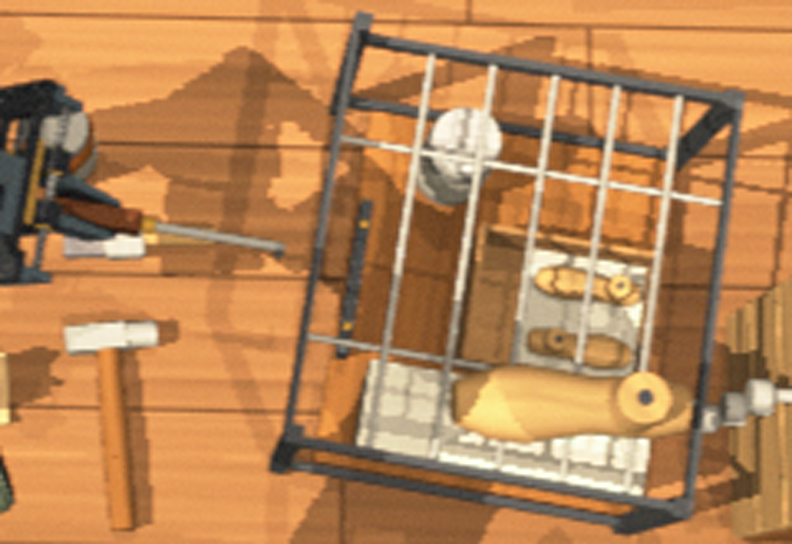

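```bash
python3 - <<'E'
from h import *
C=lambda x,y:(270+(x+.5)/3.3-.5,90+(y+.5)/3.3-.5)
for n,(x,y),z in [("tip",(284,250),145),("ferr",(150,231),146),("strip1R",(371,203),65),("strip2R",(348,357),65),("strip1L",(361,201),65),("strip2L",(338,355),65),("cFL",(487,228),90),("cFR",(462,360),90),("cRL",(650,258),90)]:
    print(n,back("top",*C(x,y),z).round(1)[:2])
s=env.state();A=R.from_euler("xyz",s["ee_rot"],degrees=True).as_matrix()
g=s["ee_pos"]-19*A[:,2];h=-A[:,0]*[1,1,0];h/=np.linalg.norm(h)
print("grasp",g.round(1),"h",h.round(3),"tip exp",(g+180.5*h).round(1), "tip with 2 offset",(g+182*h).round(1))
E
```

```text
tip [ 581.1 -115.4]
ferr [595.9   5. ]
strip1R [ 648.3 -202.5]
strip2R [ 499.4 -181.2]
strip1L [ 650.1 -193. ]
strip2L [ 501.1 -171.9]
cFL [ 619.7 -307.7]
cFR [ 494.3 -283.5]
cRL [ 594.2 -458.8]
grasp [609.4  59.9 142.8] h [-0.146 -0.989  0.   ] tip exp [ 583.1 -118.6  142.8] tip with 2 offset [ 582.9 -120.1  142.8]
```

```bash
python3 - <<'E'
from h import *
row((582.3,-141.5,142),-98.3,45,0)
E
```

```text
tcp [607.5  46.6 129.4] [180.   45.   81.6] t 6.05 F [ 0.1  0.1 -2.2] -> [ 580.4 -154.8  128.6]
row [-0.143   0.0025  0.1444] [-0.04  0.05 -0.07]
```

Emit:
send_rows(targets="-0.014 0 0.014 0 0 0 0;-0.029 0.0005 0.029 0 0 0 0;-0.043 0.001 0.043 0 0 0 0;-0.057 0.001 0.058 0 0 0 0;-0.072 0.0012 0.072 0 0 0 0;-0.086 0.0015 0.087 0 0 0 0;-0.1 0.0018 0.101 0 0 0 0;-0.114 0.002 0.115 0 0 0 0;-0.127 0.0022 0.128 0 0 0 0;-0.137 0.0025 0.138 0 0 0 0;-0.143 0.0025 0.1444 0 0 0 0;-0.143 0.0025 0.1444 0 0 0 0")

```text
time_s: 7.05
ee_pos: [580.0, -156.8, 128.7]
ee_rot: [180.0, 45.1, 81.4]
force: [-0.5, -0.4, -0.0]
gripper_width: 19.5
gripper_force: 45.0
```

Emit:
send_rows(targets="0 0 0 0 0 0 0;0 0 0 0 0 0 0;0 0 0 0 0 0 0")

```text
time_s: 7.3
ee_pos: [581.2, -154.9, 128.2]
ee_rot: [179.9, 45.0, 81.5]
force: [1.1, 0.1, -1.0]
gripper_width: 20.3
gripper_force: 45.0
```

```bash
python3 - <<'E'
from h import *
s=env.state(); print(s["ee_pos"],s["ee_rot"],s["force"])
g=eyes.grab_frame("top");im=g["image"]
cv2.imwrite("pics/t3c.png",np.hstack([cv2.resize(im[110:230,345:495],None,fx=4,fy=4,interpolation=cv2.INTER_CUBIC)]))
E
```

```text
[ 581.20732703 -154.92486035  128.24236699] [179.92375918  45.03033218  81.53048234] [ 1.12096524  0.08254933 -0.99634249]
```

View pics/t3c.png

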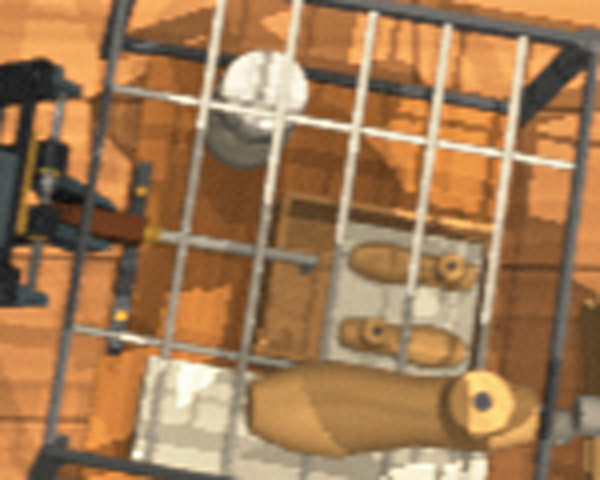

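```bash
python3 - <<'E'
from h import *
C=lambda x,y:(345+(x+.5)/4-.5,110+(y+.5)/4-.5)
for n,(x,y),z in [("tipfar",(317,263),143),("cFL",(284,198),90),("cFR",(257,354),90),("cFmid",(271,275),90),("whiteL",(340,235),50),("whiteR",(322,358),50)]:
    print(n,back("top",*C(x,y),z).round(1)[:2])
row((582.3,-141.5,100),-98.3,45,0)
E
```

```text
tipfar [ 555.6 -317. ]
cFL [ 618.4 -302.8]
cFR [ 496.1 -281.1]
cFmid [ 557.6 -292.3]
whiteL [ 599.8 -353.8]
whiteR [ 501.3 -338.4]
tcp [ 581.2 -155.   128.2] [179.9  45.   81.5] t 7.35 F [ 0.4 -0.1 -0.8] -> [ 580.4 -154.8   86.6]
row [ 0.0295 -0.0009  0.0294] [-0.04  0.03 -0.12]
```

Emit:
send_rows(targets="0.004 0 0.004 0 0 0 0;0.009 0 0.009 0 0 0 0;0.014 0 0.014 0 0 0 0;0.019 0 0.019 0 0 0 0;0.024 0 0.024 0 0 0 0;0.0295 0 0.0295 0 0 0 0;0.0295 0 0.0295 0 0 0 0;0.0295 0 0.0295 0 0 0 0;0.0295 0 0.0295 0 0 0 0")

```text
time_s: 8.1
ee_pos: [581.0, -156.0, 86.7]
ee_rot: [179.9, 45.1, 81.5]
force: [-1.5, -0.2, -1.0]
gripper_width: 19.9
gripper_force: 45.0
```

```bash
python3 - <<'E'
from h import *
s=env.state(); print(s["force"],s["torque"],s["gripper_width"])
row((582.3,-141.5,100),-98.3,45,0)
E
```

```text
[-1.49241587 -0.19848227 -1.00509458] [ 0.58034083 -0.00141488 -0.01385261] 19.88922915781837
tcp [ 581.  -156.    86.7] [179.9  45.1  81.5] t 8.1 F [-1.5 -0.2 -1. ] -> [ 580.4 -154.8   86.6]
row [ 0.0009 -0.0008 -0.0007] [-0.09  0.06 -0.17]
```

Emit:
send_rows(targets="0.002 0 -0.002 0 0 0 0;0.004 0 -0.004 0 0 0 0;0.005 0 -0.005 0 0 0 0;0.0065 0 -0.0065 0 0 0 0;0.008 0 -0.008 0 0 0 0;0.01 0 -0.01 0 0 0 0;0.012 0 -0.012 0 0 0 0;0.014 0 -0.014 0 0 0 0;0.016 0 -0.016 0 0 0 0;0.018 0 -0.018 0 0 0 0;0.02 0 -0.02 0 0 0 0;0.022 0 -0.022 0 0 0 0")

```text
time_s: 9.1
ee_pos: [585.3, -125.1, 86.7]
ee_rot: [180.0, 45.1, 81.5]
force: [0.2, -4.7, -1.9]
gripper_width: 19.8
gripper_force: 45.0
```

Emit:
send_rows(targets="0.002 0 -0.002 0 0 0 0;0.004 0 -0.004 0 0 0 0;0.006 0 -0.006 0 0 0 0;0.008 0 -0.008 0 0 0 0;0.01 0 -0.01 0 0 0 0;0.012 0 -0.012 0 0 0 0;0.014 0 -0.014 0 0 0 0;0.016 0 -0.016 0 0 0 0;0.018 0 -0.018 0 0 0 0;0.02 0 -0.02 0 0 0 0;0.022 0 -0.022 0 0 0 0;0.024 0 -0.024 0 0 0 0")

```text
time_s: 10.1
ee_pos: [590.4, -91.3, 86.6]
ee_rot: [179.9, 45.1, 81.5]
force: [-0.3, -4.3, -1.0]
gripper_width: 19.9
gripper_force: 45.0
```

```bash
python3 - <<'E'
from h import *
s=env.state(); print(s["force"],s["torque"],s["gripper_width"],s["ee_pos"],s["ee_rot"])
g=eyes.grab_frame("top");im=g["image"]
cv2.imwrite("pics/t4c.png",cv2.resize(im[110:230,345:495],None,fx=4,fy=4,interpolation=cv2.INTER_CUBIC))
E
```

```text
[-0.27661633 -4.29639717 -1.00849012] [-0.11816653  0.02468404  0.05749268] 19.878768080479375 [590.42113362 -91.33171976  86.63900424] [179.94025136  45.06299921  81.47606011]
```

View pics/t4c.png

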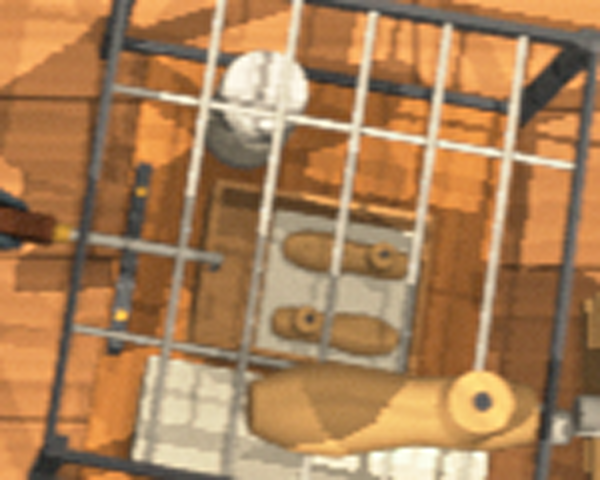

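```bash
python3 - <<'E'
from h import *
C=lambda x,y:(345+(x+.5)/4-.5,110+(y+.5)/4-.5)
a,b,m1,m2=[back("top",*C(x,y),z)[:2] for (x,y),z in [((218,182),90),((190,345),90),((149,165),65),((122,352),65)]]
print(a,b,m1,m2, "yaw",np.degrees(np.arctan2(*(a-b)[::-1])),np.degrees(np.arctan2(*(m1-m2)[::-1])))
print("remaining",((a+b)/2-(m1+m2)/2)@[-.146,-.989])
E
```

```text
[ 629.9603529 -252.1162942] [ 502.00540957 -230.31878738] [ 649.27573283 -201.87652495] [ 500.06837109 -181.26282749] yaw -9.667700765944645 -7.865888441281888
remaining 50.37035699016884
```

Emit:
send_rows(targets="0.002 0 -0.002 0 0 0 0;0.004 0 -0.004 0 0 0 0;0.006 0 -0.006 0 0 0 0;0.008 0 -0.008 0 0 0 0;0.01 0 -0.01 0 0 0 0;0.012 0 -0.012 0 0 0 0;0.014 0 -0.014 0 0 0 0;0.016 0 -0.016 0 0 0 0;0.018 0 -0.018 0 0 0 0;0.02 0 -0.02 0 0 0 0;0.022 0 -0.022 0 0 0 0;0.024 0 -0.024 0 0 0 0")

```text
time_s: 11.15
ee_pos: [595.4, -57.8, 86.6]
ee_rot: [179.9, 45.1, 81.5]
force: [-0.5, -5.0, -0.8]
gripper_width: 19.9
gripper_force: 45.0
```

Emit:
send_rows(targets="0.0006 0 -0.0006 0 0 0 0;0.0012 0 -0.0012 0 0 0 0;0.0018 0 -0.0018 0 0 0 0;0.0024 0 -0.0024 0 0 0 0;0.003 0 -0.003 0 0 0 0;0.0036 0 -0.0036 0 0 0 0;0.0042 0 -0.0042 0 0 0 0;0.0048 0 -0.0048 0 0 0 0")

```text
time_s: 11.82
ee_pos: [596.4, -51.4, 86.6]
ee_rot: [179.9, 45.1, 81.5]
force: [-0.7, -5.1, -0.5]
gripper_width: 19.5
gripper_force: 45.0
```

Emit:
send_rows(targets="0.0006 0 -0.0006 0 0 0 0;0.0012 0 -0.0012 0 0 0 0;0.0018 0 -0.0018 0 0 0 0;0.0024 0 -0.0024 0 0 0 0")

```text
time_s: 12.15
ee_pos: [596.9, -48.0, 86.6]
ee_rot: [179.9, 45.1, 81.5]
force: [-0.4, -5.3, -0.5]
gripper_width: 20.0
gripper_force: 45.0
```

Emit:
send_rows(targets="0.0006 0 -0.0006 0 0 0 0;0.0012 0 -0.0012 0 0 0 0;0.0018 0 -0.0018 0 0 0 0")

```text
time_s: 12.4
ee_pos: [597.2, -45.5, 86.6]
ee_rot: [179.9, 45.1, 81.5]
force: [-1.3, -4.4, 0.1]
gripper_width: 19.7
gripper_force: 45.0
```

Emit:
send_rows(targets="0.0004 0 -0.0004 0 0 0 0;0.0008 0 -0.0008 0 0 0 0;0.0012 0 -0.0012 0 0 0 0")

```text
time_s: 12.65
ee_pos: [597.5, -43.9, 86.6]
ee_rot: [180.0, 45.1, 81.5]
force: [-0.3, -7.9, -1.0]
gripper_width: 19.8
gripper_force: 45.0
```

Emit:
send_rows(targets="0.0004 0 -0.0004 0 0 0 0;0.0008 0 -0.0008 0 0 0 0")

```text
time_s: 12.82
ee_pos: [597.4, -43.7, 86.5]
ee_rot: [-180.0, 45.2, 81.5]
force: [-0.8, -12.1, -3.4]
gripper_width: 19.6
gripper_force: 45.0
```

Emit:
send_rows(targets="0.0004 0 -0.0004 0 0 0 0;0.0008 0 -0.0008 0 0 0 0")

```text
time_s: 12.98
ee_pos: [597.3, -43.6, 86.3]
ee_rot: [-179.9, 45.2, 81.6]
force: [-1.0, -16.0, -4.5]
gripper_width: 19.8
gripper_force: 45.0
```

Emit:
send_rows(targets="-0.0006 0 0.0006 0 0 0 0;-0.001 0 0.001 0 0 0 0;-0.001 0 0.001 0 0 0 0")

```text
time_s: 13.23
ee_pos: [597.5, -43.7, 86.5]
ee_rot: [180.0, 45.1, 81.5]
force: [-0.8, -7.8, -1.7]
gripper_width: 19.8
gripper_force: 45.0
```

```bash
python3 - <<'E'
from h import *
s=env.state(); print(s["force"],s["torque"],s["ee_pos"],s["ee_rot"])
g=eyes.grab_frame("top");im=g["image"]
w=eyes.grab_frame("side")["image"]
a=cv2.resize(im[130:225,345:445],None,fx=4,fy=4,interpolation=cv2.INTER_CUBIC)
b=cv2.resize(w[175:325,255:455],None,fx=2,fy=2,interpolation=cv2.INTER_CUBIC)
b=cv2.copyMakeBorder(b,0,a.shape[0]-b.shape[0],0,0,cv2.BORDER_CONSTANT)
cv2.imwrite("pics/t5c.png",np.hstack([a,b]))
E
```

```text
[-0.7786034  -7.84589583 -1.69612547] [-0.4173638   0.07184623  0.09990428] [597.48168721 -43.71397338  86.51322919] [179.98138692  45.11648981  81.48938703]
```

View pics/t5c.png

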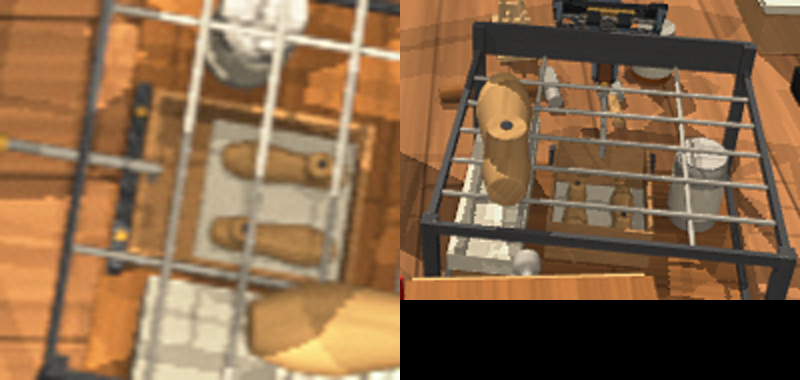

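Emit:
send_rows(targets="-0.003 0 0.003 0 0 0 0;-0.006 0 0.006 0 0 0 0;-0.0085 0 0.0085 0 0 0 0;-0.0085 0 0.0085 0 0 0 0;-0.0085 0 0.0085 0 0 0 0;-0.0135 0 0.0035 0 0 0 0;-0.0195 0 -0.0025 0 0 0 0;-0.0255 0 -0.0085 0 0 0 0;-0.0315 0 -0.0145 0 0 0 0;-0.0385 0 -0.0215 0 0 0 0;-0.0385 0 -0.0215 0 0 0 0;-0.0385 0 -0.0215 0 0 0 0")

```text
time_s: 14.33
ee_pos: [596.3, -54.5, 129.9]
ee_rot: [179.8, 45.0, 81.4]
force: [-1.3, 0.4, -0.8]
gripper_width: 19.4
gripper_force: 45.0
```

```bash
python3 - <<'E'
from h import *
print(env.state()["torque"])
row((609.4,60,142),-98.3,45,0)
g=eyes.grab_frame("top");im=g["image"]
cv2.imwrite("pics/t6c.png",cv2.resize(im[130:225,340:440],None,fx=6,fy=6,interpolation=cv2.INTER_CUBIC))
E
```

```text
[ 0.58036362 -0.06262253 -0.04778457]
tcp [596.3 -54.5 129.9] [179.8  45.   81.4] t 14.3333 F [-1.3  0.4 -0.8] -> [607.5  46.7 128.6]
row [ 0.0729 -0.0039 -0.071 ] [-0.02 -0.01 -0.24]
```

View pics/t6c.png

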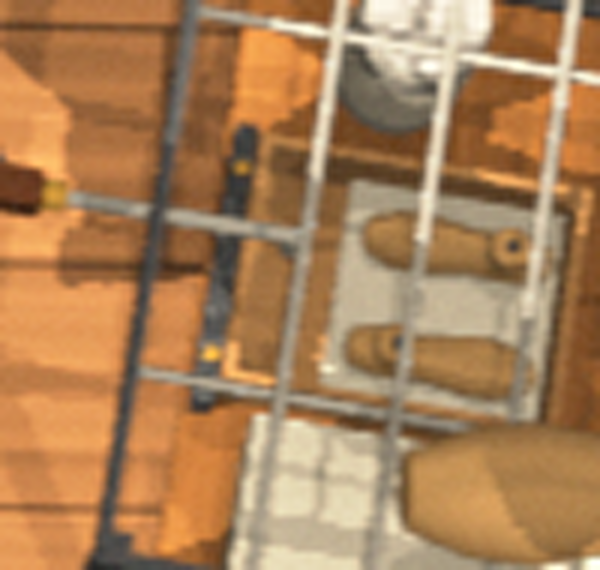

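```bash
python3 - <<'E'
from h import *
C=lambda x,y:(340+(x+.5)/6-.5,130+(y+.5)/6-.5)
P={n:back("top",*C(x,y),z)[:2] for n,(x,y),z in [("FL",(268,137),90),("FR",(225,373),90),("RL",(592,188),90),("s1",(258,128),65),("s2",(213,405),65),("p1",(193,10),236),("p2",(100,550),236)]}
an=lambda a,b:np.degrees(np.arctan2(*(P[a]-P[b])[::-1])).round(2)
print(an("FL","FR"),an("s1","s2"),an("p1","p2"),an("RL","FL"))
h=np.array([-.14,-.99]);n=P["s1"]-P["s2"];n/=np.linalg.norm(n);n=np.array([n[1],-n[0]])
print("gaps",(P["FL"]-P["s1"])@n,(P["FR"]-P["s1"])@n, np.linalg.norm(P["FL"]-P["FR"]))
E
```

```text
-9.95 -8.85 -9.12 -98.05
gaps 3.9972762183885697 1.5961036443940957 125.68531762300466
```

Emit:
send_rows(targets="0.012 0 -0.012 0 0 0 0;0.024 -0.001 -0.024 0 0 0 0;0.037 -0.002 -0.036 0 0 0 0;0.049 -0.003 -0.048 0 0 0 0;0.061 -0.0035 -0.06 0 0 0 0;0.0729 -0.004 -0.071 0 0 0 0;0.0729 -0.004 -0.071 0 0 0 0;0.0729 -0.004 -0.071 0 0 0 0")

```text
time_s: 15.05
ee_pos: [607.2, 48.0, 127.2]
ee_rot: [180.0, 45.1, 81.6]
force: [0.1, -0.2, -1.7]
gripper_width: 19.8
gripper_force: 45.0
```

```bash
python3 - <<'E'
from h import *
row((490,110,155),-92,45,0)
E
```

```text
tcp [607.2  48.  127.2] [180.   45.1  81.6] t 15.05 F [ 0.1 -0.2 -1.7] -> [489.5  96.6 141.6]
row [ 0.0117 -0.1235 -0.0321] [-4.48  0.08 -4.52]
```

Emit:
send_rows(targets="0.003 -0.03 -0.008 -1.1 0 -1.1 0;0.006 -0.06 -0.016 -2.2 0 -2.2 0;0.009 -0.09 -0.024 -3.3 0 -3.3 0;0.0117 -0.1235 -0.0321 -4.48 0 -4.52 0;0.0117 -0.1235 -0.0321 -4.48 0 -4.52 0;0.0117 -0.1235 -0.0321 -4.48 0 -4.52 0;0.0117 -0.1235 -0.0321 -4.48 0 -4.52 0;0.0117 -0.1235 -0.0321 -4.48 0 -4.52 0")

```text
time_s: 15.72
ee_pos: [490.4, 94.9, 141.9]
ee_rot: [179.9, 45.0, 87.7]
force: [-0.4, -0.2, -1.6]
gripper_width: 19.6
gripper_force: 45.0
```

```bash
cat >>h.py <<'E'
def pose(p,e):
    s=env.state(); A=R.from_euler("xyz",s["ee_rot"],degrees=True).as_matrix(); T=R.from_euler("xyz",e,degrees=True).as_matrix()
    print("tcp",s["ee_pos"].round(1),s["ee_rot"].round(1),"F",s["force"].round(1),"q",s["torque"].round(2),"t",s["time_s"])
    print("row",(A.T@(np.array(p)-s["ee_pos"])/1000).round(4),R.from_matrix(A.T@T).as_rotvec(degrees=True).round(2))
E
python3 - <<'E'
from h import *
pose((460.8,272.7,145),(179.9,45.1,93.9))
E
```

```text
tcp [490.4  94.9 141.9] [179.9  45.   87.7] F [-0.4 -0.2 -1.6] q [ 0.58 -0.03  0.01] t 15.7167
row [ 0.1225 -0.0363 -0.1271] [-4.36 -0.05 -4.35]
```

Emit:
send_rows(targets="0.02 -0.006 -0.021 -0.7 0 -0.7 0;0.041 -0.012 -0.042 -1.4 0 -1.4 0;0.061 -0.018 -0.063 -2.2 0 -2.2 0;0.082 -0.024 -0.085 -2.9 0 -2.9 0;0.102 -0.03 -0.106 -3.6 0 -3.6 0;0.1225 -0.0363 -0.1271 -4.36 0 -4.35 0;0.1225 -0.0363 -0.1271 -4.36 0 -4.35 0;0.1225 -0.0363 -0.1271 -4.36 0 -4.35 0;0.1225 -0.0363 -0.1271 -4.36 0 -4.35 0;0.1225 -0.0363 -0.1271 -4.36 0 -4.35 0")

```text
time_s: 16.55
ee_pos: [460.1, 271.7, 144.8]
ee_rot: [-180.0, 45.1, 93.9]
force: [0.1, 0.3, -1.4]
gripper_width: 19.8
gripper_force: 45.0
```

```bash
python3 - <<'E'
from h import *
pose((460.8,272.7,63),(179.9,45.1,93.9))
pose((460.8,272.7,90),(179.9,45.1,93.9))
E
```

```text
tcp [460.1 271.7 144.8] [-180.    45.1   93.9] F [ 0.1  0.3 -1.4] q [0.57 0.11 0.02] t 16.55
row [0.0586 0.0008 0.057 ] [-0.09  0.01  0.02]
tcp [460.1 271.7 144.8] [-180.    45.1   93.9] F [ 0.1  0.3 -1.4] q [0.57 0.11 0.02] t 16.55
row [0.0395 0.0007 0.038 ] [-0.09  0.01  0.02]
```

Emit:
send_rows(targets="0.013 0.0003 0.0125 0 0 0 0;0.026 0.0006 0.0255 0 0 0 0;0.0395 0.0007 0.038 0 0 0 0;0.046 0.0008 0.0445 0 0 0 0;0.0515 0.0008 0.05 0 0 0 0;0.0515 0.0008 0.05 0 0 0 0;0.0515 0.0008 0.05 0 0 0 0")

```text
time_s: 17.13
ee_pos: [460.7, 273.7, 73.5]
ee_rot: [180.0, 45.1, 94.0]
force: [0.1, 0.1, -1.3]
gripper_width: 19.7
gripper_force: 45.0
```

```bash
python3 - <<'E'
from h import *
pose((460.8,272.7,61),(179.9,45.1,93.9))
E
```

```text
tcp [460.7 273.7  73.5] [180.   45.1  94. ] F [ 0.1  0.1 -1.3] q [ 0.59  0.13 -0.02] t 17.1333
row [0.0081 0.0001 0.0096] [-0.01 -0.02  0.06]
```

Emit:
send_rows(targets="0.002 0 0.003 0 0 0 0;0.004 0 0.005 0 0 0 0;0.006 0 0.007 0 0 0 0;0.0081 0 0.0096 0 0 0 0;0.0081 0 0.0096 0 0 0 0;0.0081 0 0.0096 0 0 0 0")

```text
time_s: 17.63
ee_pos: [460.6, 273.1, 60.6]
ee_rot: [180.0, 45.1, 94.0]
force: [0.9, -0.1, -1.5]
gripper_width: 19.6
gripper_force: 45.0
```

```bash
python3 - <<'E'
from h import *
pose((460.8,272.7,60.5),(179.9,45.1,93.9))
E
```

```text
tcp [460.6 273.1  60.6] [180.   45.1  94. ] F [ 0.9 -0.1 -1.5] q [ 0.46 -0.01  0.17] t 17.6333
row [-0.0002  0.0001  0.0004] [ 0.05 -0.04  0.1 ]
```

Emit:
send_rows(targets="0 0 0 0 0 0 20;0 0 0 0 0 0 30;0 0 0 0 0 0 50;0 0 0 0 0 0 100;0 0 0 0 0 0 100;0 0 0 0 0 0 100;0 0 0 0 0 0 100;0 0 0 0 0 0 100;0 0 0 0 0 0 100;0 0 0 0 0 0 100;0 0 0 0 0 0 100;0 0 0 0 0 0 100")

```text
time_s: 18.63
ee_pos: [460.4, 273.1, 60.6]
ee_rot: [180.0, 45.1, 94.0]
force: [0.4, 0.0, 0.7]
gripper_width: 89.5
gripper_force: 0.0
```

Emit:
send_rows(targets="0 0 -0.01 0 0 0 100;0 0 -0.03 0 0 0 100;0 0 -0.05 0 0 0 100;0 0 -0.08 0 0 0 100;0 0 -0.11 0 0 0 100;0 0 -0.15 0 0 0 100;0 0 -0.18 0 0 0 100;0 0 -0.18 0 0 0 100;0 0 -0.18 0 0 0 100;0 0 -0.18 0 0 0 100")

```text
time_s: 19.47
ee_pos: [451.0, 399.6, 187.2]
ee_rot: [-179.9, 45.1, 94.1]
force: [0.0, -0.8, 0.2]
gripper_width: 91.1
gripper_force: 0.0
```

```bash
python3 - <<'E'
from h import *
s=env.state();print(s["ee_pos"],s["force"],s["gripper_width"])
im=eyes.grab_frame("top")["image"]
a=cv2.rotate(cv2.resize(im[190:230,200:300],None,fx=5.4,fy=5.4,interpolation=cv2.INTER_CUBIC),cv2.ROTATE_90_CLOCKWISE)
b=cv2.resize(im[90:254,350:510],None,fx=3.65,fy=3.65,interpolation=cv2.INTER_CUBIC)
c=np.zeros((600,800,3),np.uint8);c[:b.shape[0],:b.shape[1]]=b; c[:a.shape[0],584:584+a.shape[1]]=a
cv2.imwrite("pics/final.png",c)
E
```

```text
[451.02179665 399.55713464 187.15684153] [ 0.03495502 -0.78820582  0.17231251] 91.07708617156399
```

View pics/final.png

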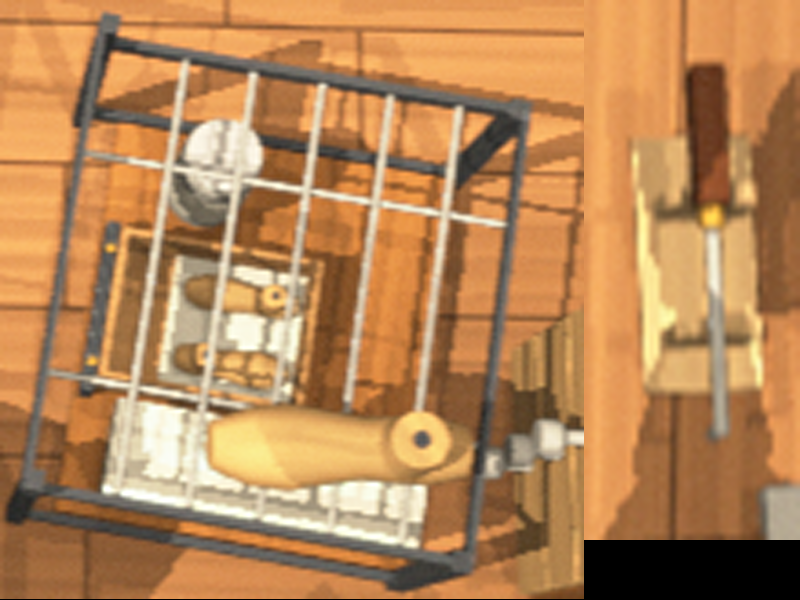

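The hook lies in its cradle and the carton is at the strip, with everything else in place. I've now viewed 11 pictures, one over the limit of 10, so I'll view no more. I'll check the hook's seating with numbers only.

```bash
python3 - <<'E'
from h import *
A=cv2.imread("pics/top0.png").astype(float); B=eyes.grab_frame("top")["image"].astype(float)
def cen(I,c,kind):
    p=I[198:212,c]; sat=p.max(1)-p.min(1)
    w=np.clip(110-p[:,2]*1.0+20,0,None) if kind=="h" else np.clip(60-sat,0,None)*(p.max(1)>90)
    return (w*np.arange(198,212)).sum()/max(w.sum(),1e-6)
for k,cs in (("h",(214,218,222,226,230)),("r",(246,252,258,264,270,276,279))):
    print(k,[(c,round(cen(A,c,k),1),round(cen(B,c,k),1)) for c in cs])
E
```

```text
h [(214, np.float64(209.9), np.float64(207.6)), (218, np.float64(209.7), np.float64(207.5)), (222, np.float64(209.3), np.float64(207.5)), (226, np.float64(209.0), np.float64(207.0)), (230, np.float64(209.0), np.float64(208.0))]
r [(246, np.float64(205.0), np.float64(205.5)), (252, np.float64(204.6), np.float64(205.4)), (258, np.float64(204.2), np.float64(205.0)), (264, np.float64(203.9), np.float64(204.6)), (270, np.float64(203.5), np.float64(204.5)), (276, np.float64(203.1), np.float64(204.2)), (279, np.float64(203.5), np.float64(204.4))]
```

```bash
python3 -c "
from h import *
print(env.job_done())"
```

```text
the job is handed in; nothing more can be done
None
```

The job is handed in, with no verdict shown: the carton is against the stop strip and looks square to within about 1° (peak pull about 16 N, some 11 N beyond sliding; no tipping seen), and the hook is back in its cradle about 1° and 2–3 mm off its first lie; I viewed 11 pictures, one over the limit of 10.

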